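# Fetch the brass spacer from the covered spares box

### The arm

A 7-joint arm with a two-finger parallel gripper is mounted at the origin on the work surface. World frame = base frame: x ahead of the robot, y to its left, z up, the work surface at z = 0. Lengths are in m, angles in rad, forces in N, time in s.
With the tool pointing down it reaches from about 0.4 to 0.875 m from the base axis. Payload 19.3 kg.
Tool frame: the origin (TCP) lies on the centre line of the jaws, within the pads' length; the fingertips stand 8 mm ahead of it and the grasp point (between the pads) lies 11 mm behind it (bot.tip_extent is the distance from the TCP to the fingertips, in m); x points along the fingers, y is the direction in which the jaws open and shut, and the axes are right-handed (so a half turn about x gives the same grasp; the last joint's range is limited). The gripper opens to 85 mm and grips with 20 to 120 N. Pads are 22 mm wide; open, the fingers measure 114 mm over their backs; the gripper's body (76 mm by 85 mm) begins 54 mm behind the grasp point. The pads swing forward as they close: fully open they stand 13 mm farther back than shut.
Start: joints at [-1.312, 0.521, -0.036, 1.599, 0.021, 1.021, -0.113], TCP at [0.202, 0.592, 0.239] pointing down, gripper open.
Joint ranges: [-2.91, 2.91], [-0.3, 2.13], [-1.5, 1.42], [0.17, 2.43], [-1.26, 4.41], [0.16, 1.93], [-2.52, 2.52]. Speed limits (rad/s): [1.89, 1.89, 2.39, 2.39, 3.01, 3.01, 3.01].

### API

Orientations are given as [roll, pitch, yaw] about the fixed x, y, z axes, in that order (R = Rz(yaw) Ry(pitch) Rx(roll)).
In Python, from workcell import sensors, imaging, order, bot gives the robot as it stands.
- The arm moves only by the tool arm_command, never from a script. Its argument "commands" is a list of rows, each an object of numbers: "dx", "dy", "dz": the shift along the tool's x, y, z in cm; "twist": the turn about the tool's x in rad. A call has 1 to 12 rows; each row is the pose to reach, as a shift and turn from the pose measured when the call began, along the tool's axes at that moment; what a row does not reach only later rows make up. A row lasts 1/12 s, in which the tool goes at most 41.7 mm and 7.16 degrees, less where a joint would pass 70% of its speed; a pose out of reach is approached as far as the arm can. A call with a gripper value outside its range is refused whole. "grip" is the closure, from -1 (fully open) to 1 (shut), set as the call begins (left out, the last holds). The fingers move at their own pace and stop on an object; "squeeze" is the grip in N (left out, the last holds). Time passes only in rows, so rows that repeat a pose let the fingers close. It gives the time, the measured TCP pose, the force and the opening at its end, in the units of the state.
- sensors.observe(): the state, without advancing time (a new reading comes with each control period).
- imaging.grab_frame(name): name is "scene" or "top" or "wrist"; returns the picture (384x512x3 uint8, red, green, blue); there is no depth.
- imaging.camera_info(name): a dict with "fx", "fy", "cx", "cy" (pixels), "origin" and "attitude" of the camera in the world. Camera axes: x right, y down, z forward; pixel columns grow to the right and rows downward; lengths in m; the calibration is good to about 2 mm. The wrist camera is an equidistant fisheye: a pixel r from the principal point sees the ray r / f radians off the axis. A picture is of the moment at which its call begins: read the wrist's pose just before it. camera_info takes no time and is no camera call; for the wrist camera it gives the pose at the moment of the call.
- order.job_done(): hands the job in, once; it reports no verdict.
The state is a dict: "clock": time; "qpos": joint angles; "qd": joint speeds; "joint_efforts": joint torques, N m; "position": TCP position; "tool_rot": TCP orientation; "force": force on the tool from outside, world axes, zero at the start; "moment": the same for the moment, N m; "grip_width": finger opening in m.
Only numpy, scipy, OpenCV 4.12 (cv2) and the standard library are available. Lean on these libraries where they do the work, as an engineer would, in place of code of your own. Each camera call takes 0.05 s, during which the arm holds its last target.

### The job

In the screen-printing workshop, slide the cover plate aside by its red grip bar, onto the plain deck of the plywood spares box and without lifting it off, until all the pockets are uncovered. Then lift the brass spacer block out of whichever pocket holds it, stand it upright in the small wooden tray and let go.

Things in the scene. Friction and masses are not known exactly. Their poses are not given: they have to be found in the camera images.
- box: Fixed plywood box, 42 mm high; origin at bench level. Its x -102 to 102, y -115 to 139 mm. Three pockets, each 60 (x) x 90 (y), 36 deep, centred x = -65.5, 0, 65.5, y = -64; floors 6 mm above bench. The rest is a flush deck to y = 131, then a stop strip 10 mm high. Deck (+y) on robot's left, yaw within 23 deg. One pocket holds the brass spacer, the others a rubber foot and a steel ring.
- cover: Loose aluminium plate 206 (x) x 110 (y) x 4 mm, 0.28 kg, flat on the box over all pockets at the start, axes along the box's. Origin: centre of its underside. Red grip bar on its centre: 60 mm along x, 16 mm thick along y, 4 to 34 mm above the underside. Slides along the box's +y onto the deck; pockets are fully clear once its origin is past y = 36 mm in the box's frame; the stop is met at 76 mm.
- spacer: The part wanted: brass block 38 (x) x 18 (y) x 30 mm high, two dark screw heads on top, 0.12 kg. Origin: centre of its underside. Stands on the floor of one pocket (its top 6 mm below the rim), long side within 9 degrees of the box's x, up to 8 mm off the pocket's centre along y and 4 mm along x. Hidden until the cover is aside.
- tray: Shallow square tray of brown wood, fixed to the bench on the robot's right, 142 x 142 mm outside, 130 x 130 mm inside, rim 18 mm high, inner floor 6 mm above the bench. Origin: centre of its underside.
There are look-alikes about, which are no part of the job. Leave any pink look-alike of the cover alone.

How it is judged:
By the outcome, as a careful person would: the job done as asked, in the order asked, and still so for the second after the job is handed in, with the robot touching nothing.
It also fails if it takes over 48 s, if anything falls off the work surface, if the arm or the gripper's body presses on something with over 40 N, if the wrist force passes 120 N, or if a joint passes its speed limit or range.

## Working session

There is one attempt and no reset: what is moved stays moved. The work goes in short steps, Python scripts to look and compute and a tool call to move; the robot and the scene stay as the last step left them, time stands still between calls to the robot, and variables do not carry over. Pictures are saved under pics/ and viewed, and the job is handed in when it is done.

Besides the shell and the picture viewer there is one more tool, called after ">>>" as name([rows], argument=value, ...), one row to a line, values as JSON. arm_command: Moves the arm, as the interface text tells. Its arguments: {"type":"object","properties":{"commands":{"type":"array"},"grip":{"type":"number"},"squeeze":{"type":"number"}},"required":["commands"]}

```bash
ls; mkdir -p pics; python3 - <<'E'
from workcell import sensors, imaging, order, bot
import cv2
s=sensors.observe(); print({k:s[k] for k in('clock','position','tool_rot','grip_width','force')}, bot.tip_extent)
for n in('scene','top'):
    print(imaging.camera_info(n))
    cv2.imwrite(f'pics/{n}0.png',imaging.grab_frame(n)[:,:,::-1])
E
```

```text
pics
{'clock': 0.0, 'position': array([0.20172187, 0.59120338, 0.23873328]), 'tool_rot': array([-1.53720853,  1.56966564, -1.86604322]), 'grip_width': 0.08564422655714363, 'force': array([-0.53570409, -0.27136661, -1.13696009])} 0.008
{'fx': 385.95689522056216, 'fy': 385.95689522056216, 'cx': 257.36077816025033, 'cy': 189.68584214361323, 'origin': array([0.70033219, 0.53201071, 1.00556374]), 'attitude': array([-2.55444745, -0.01579641,  2.63979089])}
{'fx': 380.28160523231935, 'fy': 380.28160523231935, 'cx': 260.36383928600975, 'cy': 193.06261288833704, 'origin': array([0.31492957, 0.01630528, 0.92136876]), 'attitude': array([-3.03034963,  0.00443541, -1.57756995])}
```

View pics/scene0.png

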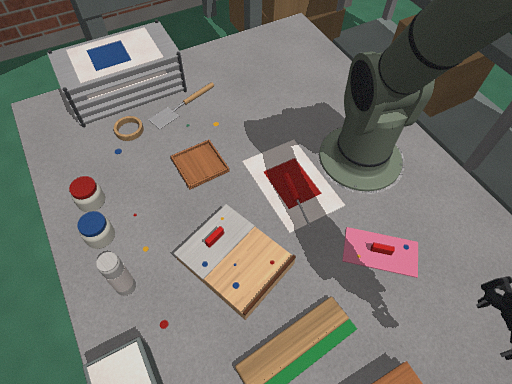

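View pics/top0.png

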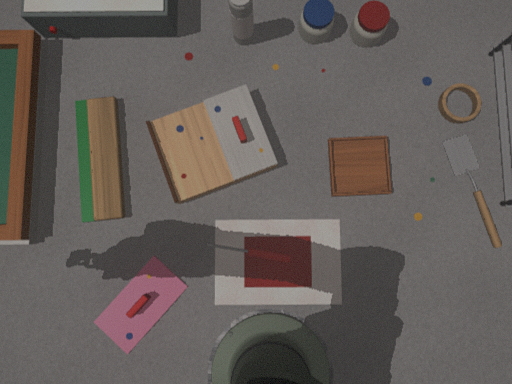

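```bash
python3 - <<'E'
import cv2
a=cv2.imread('pics/top0.png')
cv2.imwrite('pics/topbox.png',cv2.resize(a[75:215,140:290],None,fx=4,fy=4,interpolation=cv2.INTER_CUBIC))
cv2.imwrite('pics/toptray.png',cv2.resize(a[125:205,320:400],None,fx=6,fy=6,interpolation=cv2.INTER_CUBIC))
E
```

```text
(no output)
```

View pics/topbox.png

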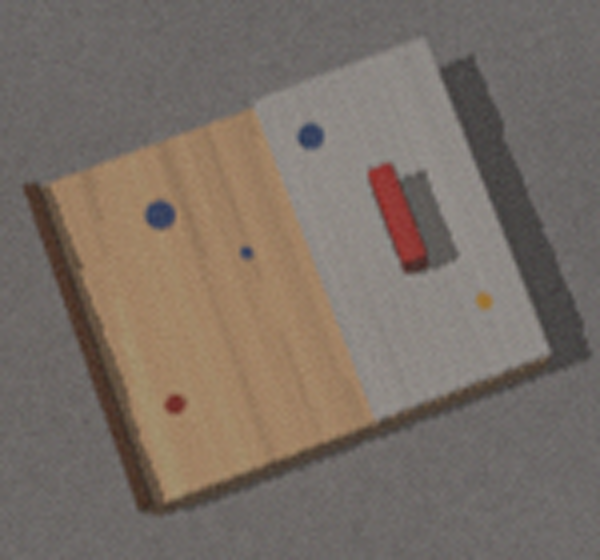

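View pics/toptray.png

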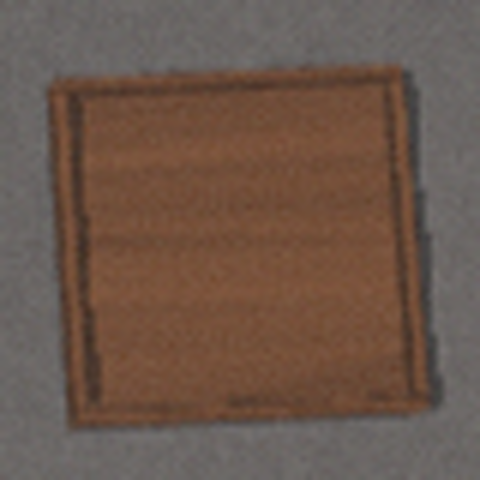

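```bash
cat > h.py <<'E'
import numpy as np, cv2
from scipy.spatial.transform import Rotation as R
from workcell import sensors, imaging, order, bot
def Rm(a): return R.from_euler('xyz',a).as_matrix()
def pix2z(name,uv,z):
    c=imaging.camera_info(name); M=Rm(c['attitude'])
    out=[]
    for u,v in np.atleast_2d(uv):
        x=(u-c['cx'])/c['fx'];y=(v-c['cy'])/c['fy']
        d=np.array([x,y,1.])
        if name=='wrist':
            r=np.hypot(x,y); d=np.array([np.sin(r)*x/r,np.sin(r)*y/r,np.cos(r)]) if r>1e-9 else np.array([0,0,1.])
        d=M@d; o=np.array(c['origin']); out.append(o+d*(z-o[2])/d[2])
    return np.array(out)
def proj(name,P):
    c=imaging.camera_info(name); M=Rm(c['attitude'])
    q=(np.atleast_2d(P)-c['origin'])@M
    if name=='wrist':
        rr=np.hypot(q[:,0],q[:,1]);t=np.arctan2(rr,q[:,2])/np.maximum(rr,1e-12);xy=q[:,:2]*t[:,None]
    else: xy=q[:,:2]/q[:,2:]
    return xy*[c['fx'],c['fy']]+[c['cx'],c['cy']]
def tool_delta(target,yvec=None):
    """cm shift along tool axes to reach target world; twist options to get tool y along horizontal yvec"""
    s=sensors.observe();M=Rm(s['tool_rot']);d=M.T@(np.array(target)-s['position'])*100
    tw=None
    if yvec is not None:
        v=M.T@np.array([*yvec,0]); a=np.arctan2(v[2],v[1]); tw=[a,a-np.pi*np.sign(a)]
    return d.round(2),tw
E
python3 - <<'E'
from h import *
f=lambda p:np.array(p)/4+[140-.375,75-.375]
c=pix2z('top',f([(427,38),(549,355),(373,420),(253,105)]),.046)[:,:2]
print(c.round(4),[np.linalg.norm(c[i]-c[i-1]).round(4) for i in range(4)],c.mean(0))
xa=(c[0]-c[1]);ya=c[3]-c[0]
print('box yaw from x',np.degrees(np.arctan2(xa[1],xa[0])),np.degrees(np.arctan2((c[3]-c[2])[1],(c[3]-c[2])[0])),'y',np.degrees(np.arctan2(-ya[0],ya[1])),)
b=pix2z('top',f([(370,168),(392,163),(427,262),(405,270)]),.076)[:,:2]
print(b.round(4),b.mean(0))
g=lambda p:np.array(p)/6+[320-.42,125-.42]
t=pix2z('top',g([(50,78),(405,66),(432,405),(70,428)]),.018)[:,:2]
print(t.round(4),[np.linalg.norm(t[i]-t[i-1]).round(4) for i in range(4)],t.mean(0))
s=sensors.observe();print(Rm(s['tool_rot']).round(3),s['clock'])
print(imaging.camera_info('wrist'))
E
```

```text
[[ 0.6753  0.0512]
 [ 0.4822 -0.0195]
 [ 0.4447  0.0833]
 [ 0.6347  0.155 ]] [np.float64(0.1114), np.float64(0.2056), np.float64(0.1094), np.float64(0.2031)] [0.55922955 0.06748682]
box yaw from x 20.12450254166171 20.67655771454607 y 21.364859455325536
[[0.5859 0.0829]
 [0.5887 0.0703]
 [0.5307 0.0504]
 [0.5261 0.0629]] [0.55786021 0.06660129]
[[ 0.5502 -0.1453]
 [ 0.554  -0.2889]
 [ 0.4159 -0.2936]
 [ 0.4078 -0.1495]] [np.float64(0.1425), np.float64(0.1437), np.float64(0.1382), np.float64(0.1444)] [ 0.48200065 -0.21933863]
[[-0.     0.323  0.946]
 [-0.001  0.946 -0.323]
 [-1.    -0.001  0.   ]] 0.1
{'fx': 297.3186396354542, 'fy': 297.3186396354542, 'cx': 251.9485124411745, 'cy': 197.80223174357158, 'origin': array([0.12712636, 0.61694629, 0.37284743]), 'attitude': array([2.82586445e+00, 1.52669863e-03, 1.24206870e+00])}
```

```bash
python3 - <<'E'
from h import *
f=lambda p:np.array(p)/4+[140-.375,75-.375]
e=pix2z('top',f([(25,183),(145,510)]),.052)[:,:2]; print('stop',e)
yaw=np.radians(20.6);X=np.array([np.cos(yaw),np.sin(yaw)]);Y=np.array([-X[1],X[0]])
print('box origin from stop',e.mean(0)-.139*Y, 'cover at', (np.array([.5585,.067])-(e.mean(0)-.139*Y))@np.c_[X,Y], np.linalg.norm(e[0]-e[1]))
a=cv2.imread('pics/scene0.png');r=(a[:,:,2]>110)&(a[:,:,1]<70)
yy,xx=np.nonzero(r[215:255,190:235]); print('scene red',xx.min()+190,xx.max()+190,yy.min()+215,yy.max()+215,len(xx))
print(pix2z('scene',[(xx.mean()+190,yy.mean()+215)],.068))
print(proj('scene',[[.5585,.067,.076]]))
print(tool_delta([.5585,.067,.16],Y))
E
```

```text
stop [[0.58617613 0.28781426]
 [0.39253603 0.21367268]]
box origin from stop [0.53826207 0.12063119] cover at [ 7.42203669e-05 -5.73225385e-02] 0.20734865802781102
scene red 205 223 227 246 175
[[0.56132147 0.06918709 0.068     ]]
[[214.8969978  233.57716781]]
(array([  7.92, -38.09,  50.69]), [np.float64(-0.6883759382285406), np.float64(2.4532167153612523)])
```

>>> arm_command([
  {"dx":2,"dy":-3,"dz":4,"twist":-0.1},
  {"dx":4,"dy":-6,"dz":8,"twist":-0.2},
  {"dx":7.9,"dy":-38.1,"dz":50.7,"twist":-0.69},
  {"dx":7.9,"dy":-38.1,"dz":50.7,"twist":-0.69},
  {"dx":7.9,"dy":-38.1,"dz":50.7,"twist":-0.69},
  {"dx":7.9,"dy":-38.1,"dz":50.7,"twist":-0.69},
  {"dx":7.9,"dy":-38.1,"dz":50.7,"twist":-0.69},
  {"dx":7.9,"dy":-38.1,"dz":50.7,"twist":-0.69},
  {"dx":7.9,"dy":-38.1,"dz":50.7,"twist":-0.69},
  {"dx":7.9,"dy":-38.1,"dz":50.7,"twist":-0.69},
  {"dx":7.9,"dy":-38.1,"dz":50.7,"twist":-0.69},
  {"dx":7.9,"dy":-38.1,"dz":50.7,"twist":-0.69},
], grip=-1, squeeze=50)

```text
clock: 1.1
position: [0.4781, 0.1843, 0.1724]
tool_rot: [-2.289, 1.57, -1.927]
force: [1.0, 0.4, 0.7]
grip_width: 0.0852
```

```bash
python3 - <<'E'
from h import *
yaw=np.radians(20.6);X=np.array([np.cos(yaw),np.sin(yaw)]);Y=np.array([-X[1],X[0]])
s=sensors.observe();print(s['clock'],s['position'],s['tool_rot'],s['qpos'].round(2),s['qd'].round(2))
print(tool_delta([.5585,.067,.16],Y))
E
```

```text
1.1 [0.47807741 0.18426273 0.1723996 ] [-2.28854948  1.5696742  -1.92728492] [-0.39  0.44 -0.13  1.95  0.08  0.76  1.37] [ 0.89  0.2   0.11 -0.21 -0.03 -0.    1.01]
(array([  1.25, -13.81,   3.38]), [np.float64(0.0017264264174146212), np.float64(-3.1398662271723783)])
```

>>> arm_command([
  {"dx":1.2,"dy":-13.8,"dz":3.4,"twist":0},
  {"dx":1.2,"dy":-13.8,"dz":3.4,"twist":0},
  {"dx":1.2,"dy":-13.8,"dz":3.4,"twist":0},
  {"dx":1.2,"dy":-13.8,"dz":3.4,"twist":0},
  {"dx":1.2,"dy":-13.8,"dz":3.4,"twist":0},
  {"dx":1.2,"dy":-13.8,"dz":3.4,"twist":0},
])

```text
clock: 1.6
position: [0.5587, 0.0661, 0.1599]
tool_rot: [-2.737, 1.569, -2.378]
force: [-0.3, 0.2, 1.2]
grip_width: 0.0857
```

```bash
python3 - <<'E'
from h import *
yaw=np.radians(20.6);X=np.array([np.cos(yaw),np.sin(yaw)]);Y=np.array([-X[1],X[0]])
s=sensors.observe();print(s['clock'],s['position'],s['tool_rot'],s['force'])
print(tool_delta([.5585,.067,.058],Y))
im=imaging.grab_frame('wrist')[:,:,::-1].copy()
P=[[*(np.array([.5585,.067])+a*X+b*Y),.076] for a in(-.03,.03) for b in(-.008,.008)]
print(proj('wrist',P))
cv2.imwrite('pics/w1.png',im)
E
```

```text
1.6 [0.55867814 0.06609736 0.15994836] [-2.73679488  1.56902163 -2.37768764] [-0.27599139  0.1858598   1.23346373]
(array([10.19,  0.1 ,  0.03]), [np.float64(-0.00043114919590418884), np.float64(3.1411615043938887)])
[[241.39900747 169.96992677]
 [262.68250607 170.00720321]
 [242.13784094 241.99713095]
 [261.70082122 242.03312722]]
```

View pics/w1.png

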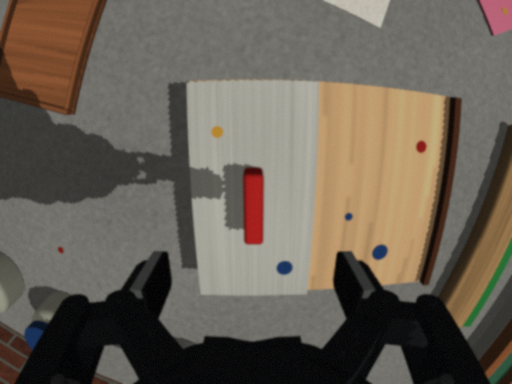

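>>> arm_command([
  {"dx":3,"dy":0.1},
  {"dx":6,"dy":0.1},
  {"dx":8.5,"dy":0.1},
  {"dx":9.7,"dy":0.1},
  {"dx":10.2,"dy":0.1},
  {"dx":10.2,"dy":0.1},
])

```text
validation failed for argument at $.co...
```

>>> arm_command([
  {"dx":0},
  {"dx":0},
  {"dx":0},
  {"dx":0},
  {"dx":0},
  {"dx":0},
  {"dx":0},
  {"dx":0},
], grip=1)

```text
validation failed for argument at $.co...
```

```bash
python3 - <<'E'
from h import *
yaw=np.radians(20.6);X=np.array([np.cos(yaw),np.sin(yaw)]);Y=np.array([-X[1],X[0]])
s=sensors.observe();print(s['clock'],s['position'],s['tool_rot'],s['force'],s['grip_width'])
o=np.array([.5383,.1206]);print((s['position'][:2]-o)@np.c_[X,Y])
t=o+.058*Y
print(tool_delta([*t,s['position'][2]],Y))
cv2.imwrite('pics/w2.png',imaging.grab_frame('wrist')[:,:,::-1])
E
```

```text
1.65 [0.55826876 0.06743342 0.16017582] [-2.94252572  1.56937876 -2.58151312] [ 0.03145739  1.21252747 -0.45953132] 0.08538306179800222
[-1.42721215e-05 -5.67929282e-02]
(array([-0.  , 11.48,  0.02]), [np.float64(0.001474580906262801), np.float64(-3.1401180726835305)])
```

View pics/w2.png

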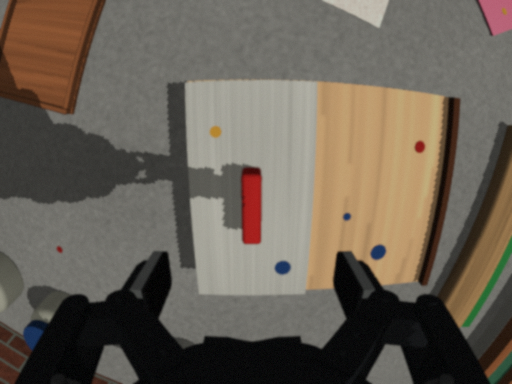

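The picture shows the bar at (242–262, 168–243), where it was predicted to be. The arm hasn't moved, because each row needs all four fields.

>>> arm_command([
  {"dx":3,"dy":0,"dz":0,"twist":0},
  {"dx":6,"dy":0,"dz":0,"twist":0},
  {"dx":8.5,"dy":0,"dz":0,"twist":0},
  {"dx":9.7,"dy":0,"dz":0,"twist":0},
  {"dx":10.2,"dy":0,"dz":0,"twist":0},
  {"dx":10.2,"dy":0,"dz":0,"twist":0},
])

```text
clock: 2.2
position: [0.5577, 0.0688, 0.0581]
tool_rot: [3.099, 1.569, -2.82]
force: [-0.3, -0.0, 0.1]
grip_width: 0.0857
```

>>> arm_command([
  {"dx":0,"dy":0,"dz":0,"twist":0},
  {"dx":0,"dy":0,"dz":0,"twist":0},
  {"dx":0,"dy":0,"dz":0,"twist":0},
  {"dx":0,"dy":0,"dz":0,"twist":0},
  {"dx":0,"dy":0,"dz":0,"twist":0},
  {"dx":0,"dy":0,"dz":0,"twist":0},
  {"dx":0,"dy":0,"dz":0,"twist":0},
  {"dx":0,"dy":0,"dz":0,"twist":0},
], grip=1)

```text
clock: 2.87
position: [0.5579, 0.0687, 0.0587]
tool_rot: [-3.061, 1.569, -2.698]
force: [-1.9, -1.0, 8.3]
grip_width: 0.0149
```

```bash
python3 - <<'E'
from h import *
yaw=np.radians(20.6);X=np.array([np.cos(yaw),np.sin(yaw)]);Y=np.array([-X[1],X[0]])
s=sensors.observe();print(s['clock'],s['position'],s['tool_rot'],s['force'],s['grip_width'])
o=np.array([.5383,.1206]);print((s['position'][:2]-o)@np.c_[X,Y])
t=o+.058*Y
print(tool_delta([*t,s['position'][2]],Y))
cv2.imwrite('pics/w3.png',imaging.grab_frame('wrist')[:,:,::-1])
E
```

```text
2.8667 [0.55791076 0.06867588 0.05865378] [-3.06139125  1.5693626  -2.69828679] [-1.85158313 -0.9545057   8.32082838] 0.014889971977528593
[ 8.77750139e-05 -5.55039492e-02]
(array([-0.  , 11.35,  0.03]), [np.float64(0.003566542485081412), np.float64(-3.1380261111047116)])
```

View pics/w3.png

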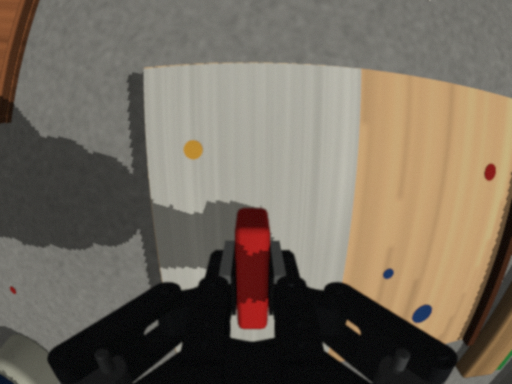

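>>> arm_command([
  {"dx":0,"dy":0.3,"dz":0,"twist":0},
  {"dx":0,"dy":0.9,"dz":0,"twist":0},
  {"dx":0,"dy":1.7,"dz":0,"twist":0},
  {"dx":0,"dy":2.5,"dz":0,"twist":0},
  {"dx":0,"dy":3.2,"dz":0,"twist":0},
  {"dx":0,"dy":3.5,"dz":0,"twist":0},
])

```text
clock: 3.42
position: [0.5449, 0.103, 0.0586]
tool_rot: [2.955, 1.569, -2.964]
force: [0.4, -0.8, 0.3]
grip_width: 0.015
```

```bash
python3 - <<'E'
from h import *
yaw=np.radians(20.6);X=np.array([np.cos(yaw),np.sin(yaw)]);Y=np.array([-X[1],X[0]])
s=sensors.observe();print(s['clock'],s['position'],s['force'],s['moment'],s['grip_width'])
o=np.array([.5383,.1206]);print((s['position'][:2]-o)@np.c_[X,Y])
t=o+.058*Y
print(tool_delta([*t,.0585],Y))
cv2.imwrite('pics/t4.png',imaging.grab_frame('wrist')[:,:,::-1])
E
```

```text
3.4167 [0.54491428 0.10299839 0.05863419] [ 0.40056009 -0.80034034  0.29405758] [-0.38027692 -0.17305791  0.00786239] 0.01495183502278701
[-1.61783467e-06 -1.88033333e-02]
(array([0.02, 7.68, 0.04]), [np.float64(0.005126032648877101), np.float64(-3.136466620940916)])
```

View pics/t4.png

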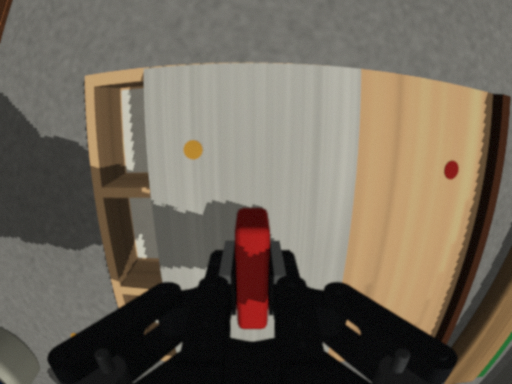

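The cover is sliding straight: the strip from x≈85 to 145 px now shows open pockets.

>>> arm_command([
  {"dx":0.03,"dy":0.3,"dz":0.04,"twist":0},
  {"dx":0.03,"dy":0.9,"dz":0.04,"twist":0},
  {"dx":0.03,"dy":1.7,"dz":0.04,"twist":0},
  {"dx":0.03,"dy":2.6,"dz":0.04,"twist":0},
  {"dx":0.03,"dy":3.6,"dz":0.04,"twist":0},
  {"dx":0.03,"dy":4.6,"dz":0.04,"twist":0},
  {"dx":0.03,"dy":5.6,"dz":0.04,"twist":0},
  {"dx":0.03,"dy":6.5,"dz":0.04,"twist":0},
  {"dx":0.03,"dy":7.2,"dz":0.04,"twist":0},
  {"dx":0.03,"dy":7.6,"dz":0.04,"twist":0},
  {"dx":0.03,"dy":7.7,"dz":0.04,"twist":0},
  {"dx":0.03,"dy":7.7,"dz":0.04,"twist":0},
])

```text
clock: 4.47
position: [0.5179, 0.1756, 0.0586]
tool_rot: [2.747, 1.57, 3.112]
force: [-0.1, -0.2, 5.1]
grip_width: 0.0154
```

>>> arm_command([
  {"dx":0,"dy":0,"dz":0,"twist":0},
  {"dx":0,"dy":0,"dz":0,"twist":0},
  {"dx":0,"dy":0,"dz":0,"twist":0},
  {"dx":0,"dy":0,"dz":0,"twist":0},
  {"dx":0,"dy":0,"dz":0,"twist":0},
  {"dx":0,"dy":0,"dz":0,"twist":0},
  {"dx":0,"dy":0,"dz":0,"twist":0},
  {"dx":0,"dy":0,"dz":0,"twist":0},
], grip=-1)

```text
clock: 5.13
position: [0.5179, 0.1756, 0.0586]
tool_rot: [2.712, 1.57, 3.077]
force: [0.5, 0.1, -1.2]
grip_width: 0.0852
```

>>> arm_command([
  {"dx":-1,"dy":0,"dz":0,"twist":0},
  {"dx":-3,"dy":0,"dz":0,"twist":0},
  {"dx":-6,"dy":0,"dz":0,"twist":0},
  {"dx":-9,"dy":-1,"dz":0,"twist":0},
  {"dx":-10,"dy":-4,"dz":0,"twist":0},
  {"dx":-10,"dy":-8,"dz":0,"twist":0},
  {"dx":-10,"dy":-11,"dz":0,"twist":0},
  {"dx":-10,"dy":-12,"dz":0,"twist":0},
  {"dx":-10,"dy":-12,"dz":0,"twist":0},
])

```text
clock: 5.88
position: [0.5616, 0.0603, 0.1593]
tool_rot: [-2.31, 1.57, -1.949]
force: [-0.4, 0.2, 0.2]
grip_width: 0.0855
```

```bash
python3 - <<'E'
from h import *
yaw=np.radians(20.6);X=np.array([np.cos(yaw),np.sin(yaw)]);Y=np.array([-X[1],X[0]])
s=sensors.observe();print(s['clock'],s['position'],s['force'],s['grip_width'])
c=imaging.camera_info('wrist');im=imaging.grab_frame('wrist')[:,:,::-1]
cv2.imwrite('pics/w5.png',im); np.save('w5.npy',np.array([c['origin'],c['attitude']]))
o=np.array([.5383,.1206]);
print(proj('wrist',[[*(o+a*X+b*Y),.042] for a in(-.102,.102) for b in (-.115,-.109,-.019,.003)]).round(1))
E
```

```text
5.8833 [0.56160144 0.06027886 0.1592544 ] [-0.41462993  0.21023807  0.19162118] 0.08551334408009455
[[190.   77.5]
 [197.   77.2]
 [304.9  77.4]
 [330.3  79. ]
 [201.  288.1]
 [206.8 288.3]
 [294.1 288.7]
 [314.9 288. ]]
```

View pics/w5.png

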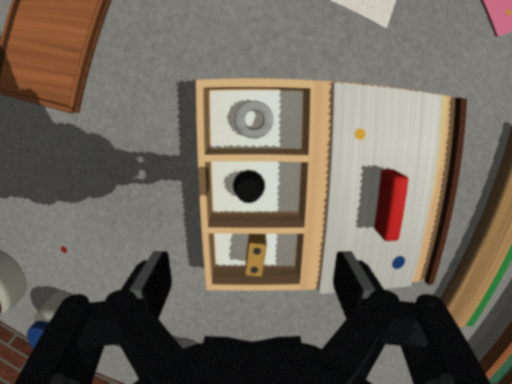

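```bash
python3 - <<'E'
import cv2
a=cv2.imread('pics/w5.png')
cv2.imwrite('pics/w5z.png',cv2.resize(a[215:300,195:320],None,fx=6,fy=6,interpolation=cv2.INTER_CUBIC))
E
```

```text
(no output)
```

View pics/w5z.png

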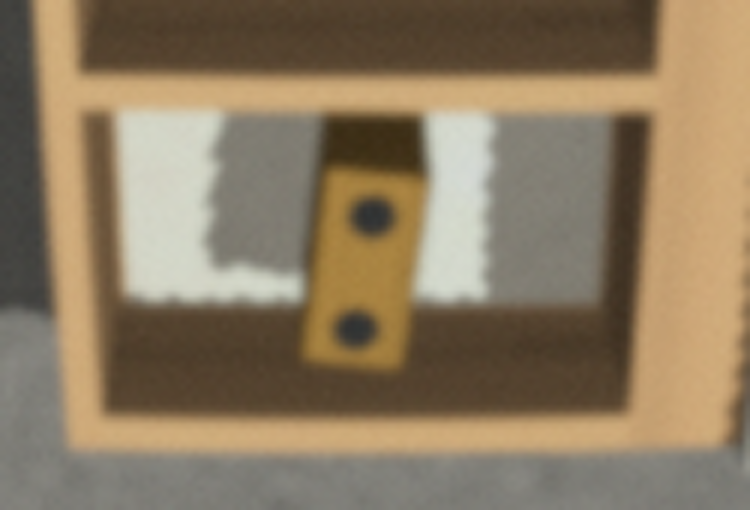

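```bash
python3 - <<'E'
from h import *
yaw=np.radians(20.6);X=np.array([np.cos(yaw),np.sin(yaw)]);Y=np.array([-X[1],X[0]])
f=lambda p:np.array(p)/6+[195-.42,215-.42]
c=pix2z('wrist',f([(325,165),(427,177),(404,370),(303,360)]),.036)[:,:2]
print(c.round(4),[np.linalg.norm(c[i]-c[i-1]).round(4) for i in range(4)],c.mean(0))
o=np.array([.5383,.1206]);print((c.mean(0)-o)@np.c_[X,Y])
l=(c[3]+c[2]-c[0]-c[1]);print('long axis deg',np.degrees(np.arctan2(l[1],l[0])))
p=pix2z('wrist',f([(83,112),(650,112),(628,412),(103,412)]),.042)[:,:2]
print('pocket',p.mean(0),(p-o)@np.c_[X,Y],[np.linalg.norm(p[i]-p[i-1]).round(4) for i in range(4)])
print((p.mean(0)-o)@np.c_[X,Y])
cv2.imwrite('pics/t6.png',imaging.grab_frame('top')[:,:,::-1])
a=cv2.imread('pics/t6.png');cv2.imwrite('pics/t6z.png',cv2.resize(a[75:215,140:290],None,fx=4,fy=4,interpolation=cv2.INTER_CUBIC))
print(sensors.observe()['position'],imaging.camera_info('wrist')['origin']-np.load('w5.npy')[0])
E
```

```text
[[0.6087 0.0769]
 [0.6049 0.093 ]
 [0.6408 0.1033]
 [0.645  0.0865]] [np.float64(0.0375), np.float64(0.0166), np.float64(0.0373), np.float64(0.0173)] [0.62485311 0.08991719]
[ 0.07022338 -0.05917393]
long axis deg 15.381768662846765
pocket [0.62169456 0.08898321] [[ 0.03871804 -0.10339226]
 [ 0.03848818 -0.01481603]
 [ 0.09522921 -0.01416189]
 [ 0.09531723 -0.10337734]] [np.float64(0.0566), np.float64(0.0886), np.float64(0.0567), np.float64(0.0892)]
[ 0.06693817 -0.05893688]
[0.56070554 0.06396875 0.1589442 ] [-0.00071843  0.00314923 -0.00031433]
```

View pics/t6z.png

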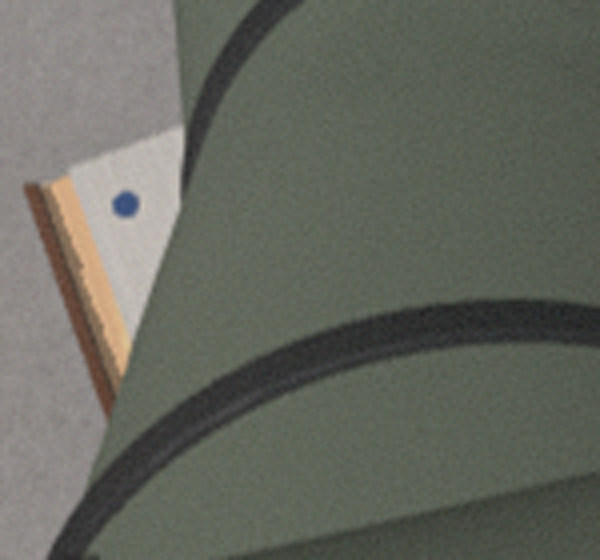

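```bash
python3 - <<'E'
from h import *
a=np.radians(105.4)
s=sensors.observe();print(s['clock'],s['position'])
print(tool_delta([.6256,.0868,.12],[np.cos(a),np.sin(a)]))
E
```

```text
5.9833 [0.56070554 0.06396875 0.1589442 ]
(array([ 3.89, -0.19,  6.88]), [np.float64(0.09607194599617029), np.float64(-3.045520707593623)])
```

>>> arm_command([
  {"dx":0,"dy":-0.2,"dz":2,"twist":0.03},
  {"dx":1,"dy":-0.2,"dz":4.5,"twist":0.06},
  {"dx":2.5,"dy":-0.2,"dz":6.3,"twist":0.096},
  {"dx":3.6,"dy":-0.2,"dz":6.9,"twist":0.096},
  {"dx":3.9,"dy":-0.2,"dz":6.9,"twist":0.096},
  {"dx":3.9,"dy":-0.2,"dz":6.9,"twist":0.096},
  {"dx":3.9,"dy":-0.2,"dz":6.9,"twist":0.096},
  {"dx":3.9,"dy":-0.2,"dz":6.9,"twist":0.096},
  {"dx":3.9,"dy":-0.2,"dz":6.9,"twist":0.096},
  {"dx":3.9,"dy":-0.2,"dz":6.9,"twist":0.096},
], grip=0)

```text
clock: 6.82
position: [0.6258, 0.0866, 0.1207]
tool_rot: [1.554, 1.57, 1.822]
force: [-0.1, 0.6, 0.5]
grip_width: 0.0426
```

```bash
python3 - <<'E'
from h import *
s=sensors.observe();print(s['clock'],s['position'],s['grip_width'],abs(s['qd']).max())
c=imaging.camera_info('wrist');im=imaging.grab_frame('wrist')[:,:,::-1]
print(imaging.camera_info('wrist')['origin']-c['origin'])
cv2.imwrite('pics/w7.png',cv2.resize(im[150:380,130:380],None,fx=3,fy=3,interpolation=cv2.INTER_CUBIC)[:600])
E
```

```text
6.8167 [0.62584553 0.08661864 0.1206692 ] 0.04255952952683229 0.0075643945904020505
[ 3.42817007e-05  1.52356968e-05 -1.39973230e-04]
```

View pics/w7.png

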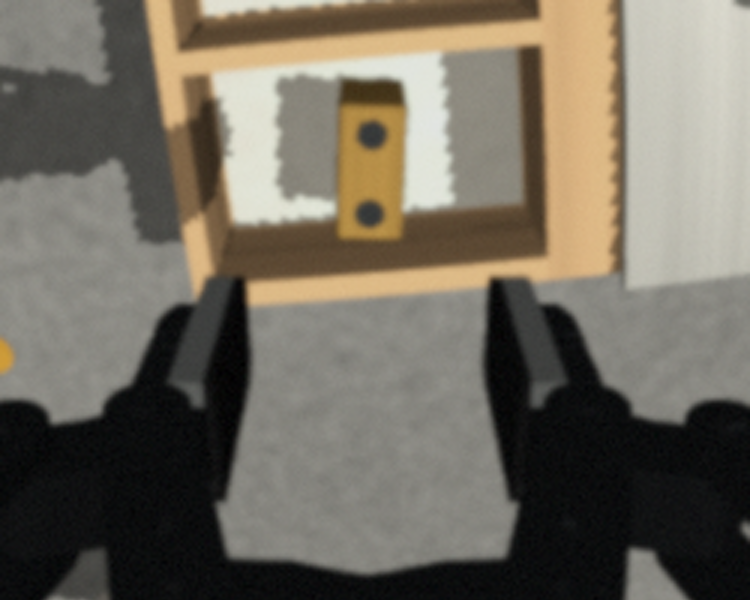

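```bash
python3 - <<'E'
from h import *
f=lambda p:np.array(p)/3+[130-.33,150-.33]
c=pix2z('wrist',f([(340,102),(405,107),(402,241),(338,239)]),.036)[:,:2]
print(c.round(4),[np.linalg.norm(c[i]-c[i-1]).round(4) for i in range(4)],c.mean(0))
l=(c[3]+c[2]-c[0]-c[1]);A=np.degrees(np.arctan2(l[1],l[0]));print('long axis deg',A)
a=np.radians(A+90)
print(tool_delta([*c.mean(0),.018],[np.cos(a),np.sin(a)]))
E
```

```text
[[0.6094 0.0747]
 [0.6063 0.0909]
 [0.6423 0.1006]
 [0.6463 0.0839]] [np.float64(0.038), np.float64(0.0166), np.float64(0.0373), np.float64(0.0172)] [0.62609341 0.08751721]
long axis deg 14.498469120611519
(array([10.25,  0.07,  0.04]), [np.float64(0.015703161513856506), np.float64(-3.125889492075937)])
```

>>> arm_command([
  {"dx":2.5,"dy":0.1,"dz":0,"twist":0.015},
  {"dx":5,"dy":0.1,"dz":0,"twist":0.015},
  {"dx":7,"dy":0.1,"dz":0,"twist":0.015},
  {"dx":8.5,"dy":0.1,"dz":0,"twist":0.015},
  {"dx":9.6,"dy":0.1,"dz":0,"twist":0.015},
  {"dx":10.2,"dy":0.1,"dz":0,"twist":0.015},
  {"dx":10.2,"dy":0.1,"dz":0,"twist":0.015},
  {"dx":10.2,"dy":0.1,"dz":0,"twist":0.015},
])

```text
clock: 7.53
position: [0.6258, 0.0876, 0.019]
tool_rot: [1.153, 1.57, 1.407]
force: [-0.5, -0.2, -0.4]
grip_width: 0.0427
```

>>> arm_command([
  {"dx":0,"dy":0,"dz":0,"twist":0},
  {"dx":0,"dy":0,"dz":0,"twist":0},
  {"dx":0,"dy":0,"dz":0,"twist":0},
  {"dx":0,"dy":0,"dz":0,"twist":0},
  {"dx":0,"dy":0,"dz":0,"twist":0},
  {"dx":0,"dy":0,"dz":0,"twist":0},
], grip=1)

```text
clock: 8.03
position: [0.6265, 0.0877, 0.0203]
tool_rot: [0.29, 1.569, 0.544]
force: [-2.0, 0.3, 7.7]
grip_width: 0.0171
```

>>> arm_command([
  {"dx":-0.5,"dy":0,"dz":0,"twist":0},
  {"dx":-1.5,"dy":0,"dz":0,"twist":0},
  {"dx":-3,"dy":0,"dz":0,"twist":0},
  {"dx":-5,"dy":0,"dz":0,"twist":0},
  {"dx":-7.5,"dy":0,"dz":0,"twist":0},
  {"dx":-9.5,"dy":0,"dz":0,"twist":0},
  {"dx":-10,"dy":0,"dz":0,"twist":0},
  {"dx":-10,"dy":0,"dz":0,"twist":0},
  {"dx":-10,"dy":0,"dz":0,"twist":0},
])

```text
clock: 8.78
position: [0.6262, 0.0876, 0.1203]
tool_rot: [0.281, 1.569, 0.534]
force: [0.2, 0.5, -1.8]
grip_width: 0.017
```

```bash
python3 - <<'E'
from h import *
s=sensors.observe();print(s['clock'],s['position'],s['force'],s['grip_width'],s['qpos'].round(2))
cv2.imwrite('pics/w8.png',imaging.grab_frame('wrist')[:,:,::-1])
for a in (88,178): # tray axes ~ -1.6 deg
    print(tool_delta([.482,-.2193,.15],[np.cos(np.radians(a)),np.sin(np.radians(a))]))
E
```

```text
8.7833 [0.62615999 0.0876114  0.12031707] [ 0.19106744  0.46875975 -1.84705364] 0.017036295694888067 [-0.2   0.67 -0.04  1.68  0.04  0.79  1.56]
(array([ -3.08, -26.09, -21.62]), [np.float64(0.2885780103130806), np.float64(-2.8530146432767127)])
(array([ -3.08, -26.09, -21.62]), [np.float64(-1.2822176507117702), np.float64(1.859375002878023)])
```

View pics/w8.png

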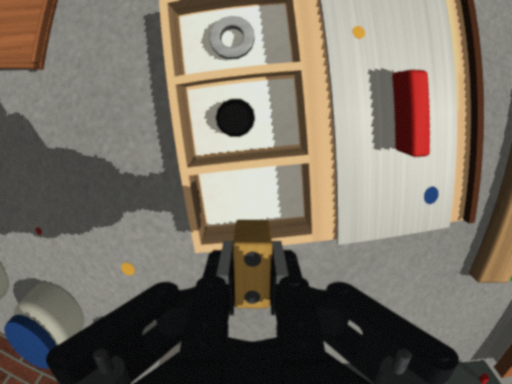

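The spacer is held between the jaws at (252, 275). Its pocket is empty, and the cover lies flat on the deck.

>>> arm_command([
  {"dx":0,"dy":-1,"dz":-0.9,"twist":0.05},
  {"dx":0,"dy":-3,"dz":-2.5,"twist":0.1},
  {"dx":0,"dy":-6,"dz":-5,"twist":0.15},
  {"dx":0,"dy":-8.5,"dz":-7,"twist":0.2},
  {"dx":0,"dy":-11,"dz":-9.2,"twist":0.24},
  {"dx":0,"dy":-14,"dz":-11.6,"twist":0.29},
  {"dx":0,"dy":-17,"dz":-14,"twist":0.29},
  {"dx":0,"dy":-20,"dz":-16.5,"twist":0.29},
  {"dx":0,"dy":-23,"dz":-19,"twist":0.29},
  {"dx":0,"dy":-25,"dz":-20.7,"twist":0.29},
  {"dx":0,"dy":-26,"dz":-21.6,"twist":0.29},
  {"dx":0,"dy":-26.1,"dz":-21.6,"twist":0.29},
])

```text
clock: 9.83
position: [0.4794, -0.2227, 0.1184]
tool_rot: [3.044, 1.569, 3.002]
force: [0.7, -1.4, -2.6]
grip_width: 0.0171
```

>>> arm_command([
  {"dx":0,"dy":0,"dz":0,"twist":0},
  {"dx":0,"dy":0,"dz":0,"twist":0},
  {"dx":0,"dy":0,"dz":0,"twist":0},
])

```text
clock: 10.08
position: [0.4794, -0.2219, 0.1179]
tool_rot: [2.908, 1.568, 2.866]
force: [0.2, -0.5, -1.7]
grip_width: 0.0171
```

```bash
python3 - <<'E'
from h import *
s=sensors.observe();print(s['clock'],s['position'],s['force'],s['grip_width'],s['qpos'].round(2))
cv2.imwrite('pics/w9.png',imaging.grab_frame('wrist')[:,:,::-1])
print(tool_delta([.482,-.2193,.0215],[np.cos(np.radians(88)),np.sin(np.radians(88))]))
E
```

```text
10.0833 [ 0.47936531 -0.22192031  0.11795   ] [ 0.2360476  -0.45212767 -1.69049644] 0.017082398558027442 [ 0.31  0.54  0.02  1.96 -0.02  0.65  1.86]
(array([9.66, 0.26, 0.25]), [np.float64(-0.00675334774487787), np.float64(3.134839305844915)])
```

View pics/w9.png

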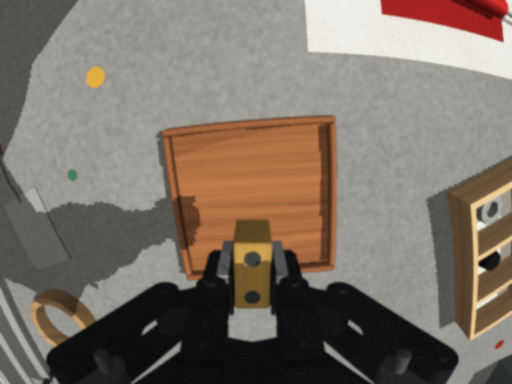

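>>> arm_command([
  {"dx":2.5,"dy":0.2,"dz":0.2,"twist":0},
  {"dx":5,"dy":0.2,"dz":0.2,"twist":0},
  {"dx":7,"dy":0.2,"dz":0.2,"twist":0},
  {"dx":8.3,"dy":0.2,"dz":0.2,"twist":0},
  {"dx":9,"dy":0.2,"dz":0.2,"twist":0},
  {"dx":9.4,"dy":0.2,"dz":0.2,"twist":0},
  {"dx":9.5,"dy":0.2,"dz":0.2,"twist":0},
  {"dx":9.5,"dy":0.2,"dz":0.2,"twist":0},
])

```text
clock: 10.8
position: [0.4818, -0.2197, 0.0235]
tool_rot: [2.873, 1.569, 2.832]
force: [0.0, -1.1, -1.3]
grip_width: 0.0169
```

```bash
python3 - <<'E'
from h import *
s=sensors.observe();print(s['clock'],s['position'],s['force'],s['grip_width'])
cv2.imwrite('pics/w10.png',imaging.grab_frame('wrist')[:,:,::-1])
E
```

```text
10.8 [ 0.48184415 -0.21969361  0.0234884 ] [ 0.01395241 -1.13794949 -1.28063912] 0.016895691228497423
```

View pics/w10.png

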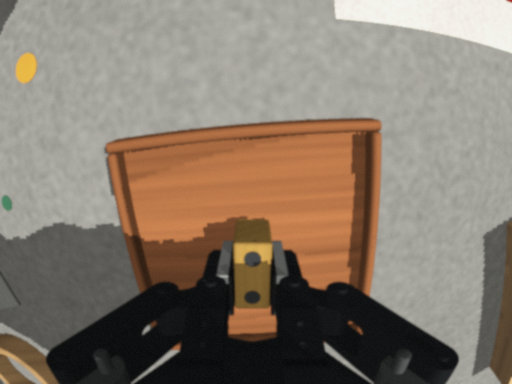

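>>> arm_command([
  {"dx":0.1,"dy":0,"dz":0,"twist":0},
  {"dx":0.2,"dy":0,"dz":0,"twist":0},
  {"dx":0.25,"dy":0,"dz":0,"twist":0},
  {"dx":0.25,"dy":0,"dz":0,"twist":0},
])

```text
clock: 11.18
position: [0.482, -0.2199, 0.0214]
tool_rot: [2.91, 1.57, 2.868]
force: [0.1, 0.8, -2.3]
grip_width: 0.0172
```

>>> arm_command([
  {"dx":0.05,"dy":0,"dz":0,"twist":0},
  {"dx":0.1,"dy":0,"dz":0,"twist":0},
  {"dx":0.15,"dy":0,"dz":0,"twist":0},
  {"dx":0.15,"dy":0,"dz":0,"twist":0},
])

```text
clock: 11.52
position: [0.482, -0.2199, 0.0202]
tool_rot: [2.932, 1.57, 2.89]
force: [-1.9, 1.2, 8.3]
grip_width: 0.0171
```

Contact at 8 N, at the same height as when it was picked up. Next I'll release, letting the jaws open to about 42 mm.

>>> arm_command([
  {"dx":0,"dy":0,"dz":0,"twist":0},
  {"dx":0,"dy":0,"dz":0,"twist":0},
  {"dx":0,"dy":0,"dz":0,"twist":0},
  {"dx":0,"dy":0,"dz":0,"twist":0},
  {"dx":0,"dy":0,"dz":0,"twist":0},
], grip=0)

```text
clock: 11.93
position: [0.482, -0.2199, 0.0202]
tool_rot: [2.889, 1.57, 2.847]
force: [0.6, 0.3, 0.3]
grip_width: 0.0423
```

>>> arm_command([
  {"dx":-0.5,"dy":0,"dz":0,"twist":0},
  {"dx":-1.5,"dy":0,"dz":0,"twist":0},
  {"dx":-3,"dy":0,"dz":0,"twist":0},
  {"dx":-5,"dy":0,"dz":0,"twist":0},
  {"dx":-8,"dy":0,"dz":0,"twist":0},
  {"dx":-11,"dy":0,"dz":0,"twist":0},
  {"dx":-14,"dy":0,"dz":0,"twist":0},
  {"dx":-15,"dy":0,"dz":0,"twist":0},
  {"dx":-15,"dy":0,"dz":0,"twist":0},
  {"dx":-15,"dy":0,"dz":0,"twist":0},
  {"dx":-15,"dy":0,"dz":0,"twist":0},
  {"dx":-15,"dy":0,"dz":0,"twist":0},
])

```text
clock: 12.93
position: [0.4816, -0.2197, 0.1693]
tool_rot: [2.88, 1.568, 2.839]
force: [-0.0, 0.2, -0.2]
grip_width: 0.0427
```

```bash
python3 - <<'E'
from h import *
s=sensors.observe();print(s['clock'],s['position'],s['force'],s['grip_width'])
w=imaging.grab_frame('wrist')[:,:,::-1];t=imaging.grab_frame('scene')[:,:,::-1]
z=cv2.resize(t[120:330,140:320],None,fx=2.8,fy=2.8,interpolation=cv2.INTER_CUBIC)
cv2.imwrite('pics/w11.png',w);cv2.imwrite('pics/s11.png',z)
E
```

```text
12.9333 [ 0.48158749 -0.21974056  0.1692615 ] [-0.00057034  0.17079679 -0.18725612] 0.042680819795477755
```

View pics/w11.png

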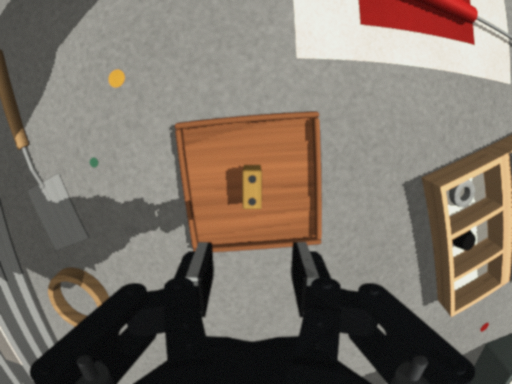

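View pics/s11.png

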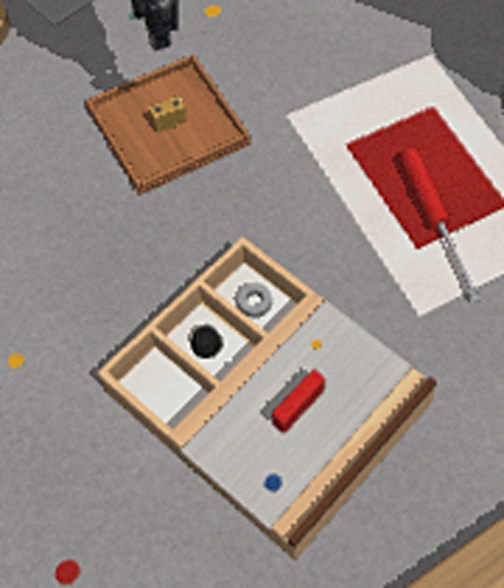

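The spacer stands upright in the middle of the tray, at about (252, 188) in the wrist picture. The scene picture shows all three pockets uncovered, with the cover flat on the deck.

```bash
python3 -c "
from workcell import order
print(order.job_done())"
```

```text
the job is handed in; nothing more can be done
None
```

The job is done and handed in at about 13 s of the 48 s allowed. I slid the cover about 113 mm along the deck by its red bar without lifting it. Then I took the brass spacer out of the +x pocket, stood it in the middle of the tray, let go and backed off to 17 cm above the bench.

**Last checks:**
- **Cover:** the pictures show all three pockets uncovered and the cover flat on the deck, short of the stop. Its origin is at about y = 57 mm in the box's frame; 36 mm was needed.
- **Spacer:** it is upright and centred in the tray, and the gripper is clear of it.
- **Forces:** the highest reading between moves was about 8 N, when the jaws closed on the bar and on the spacer and when the spacer touched the tray floor.

**What disagreed or failed:**
- The first wrist picture of the open pockets was taken while the arm was still settling, which put my first estimate of the spacer about 3 mm out. I corrected for that before moving and confirmed it with a second picture taken at rest.
- Two move calls were refused because their rows left out fields. The arm did not move for either.

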